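Turn the caddy insert round and put the salt shaker in its well

TASK

The light wooden insert of the table caddy was put in back to front. Lift it by its handle clear out of the dark box, give it a half turn and lower it fully home again without dropping or ramming it, so that its cork-floored shaker well lies at the end with the brass plate; then stand the salt shaker upright in that well. Do not tip the shaker, leave the glass and the jam jar where they are, and let go of everything.

Things in the scene. Friction and masses are not known exactly. Their poses are not given: they have to be found in the camera images.
- caddy: dark wooden open box, screwed to the table; outside 185 x 121 mm, inside 165 (its x) x 101 mm (its y), floor 6 mm thick; straight walls to z = 36 mm, then a lip flaring outward at 30 degrees to z = 46 mm that guides the insert in. Origin: centre of its underside, z up. Brass plate on its -x end, the end nearer the robot; turned up to 0.45 rad either way.
- insert: light wooden lift-out tray 160 (x) x 96 mm (y), walls 40 mm high, about 0.35 kg, 2.5 mm to spare on each side in the caddy. Origin: centre of its underside; fully home it is 6 mm above the caddy's origin. Grip bar over the middle, along its y, 14 mm thick, 84 mm long, 78 to 102 mm above the origin. Shaker well at its -x end. At the start turned by pi; wanted: its x axis along the caddy's x.
- well (a point): centre of the shaker well's cork floor, 48 mm from the insert's origin along its -x, 6 mm above its underside. The well is 56 x 56 mm, its walls reach 40 mm above the insert's underside at most. The middle of the handle bar is 48 mm from its centre, so the shaker is best held with the fingers closing along the insert's y.
- plate (a point): the brass plate on the -x end of the caddy, 60 mm wide, this point 30 mm above the table; a 16 mm brass tab sticks out level from its top edge, so that it also shows from above
- table_shaker: salt shaker: round clear body 44 mm across with white salt, grey-white perforated cap 34 mm across, 90 mm tall, about 0.1 kg; full width up to about 70 mm. Origin: centre of its underside. It can swap places with the glass and the jar.
- table_glass: empty drinking glass, 80 mm across, 91 mm tall; leave it alone. Origin: centre of its underside.
- jam_jar: jam jar with an ochre lid, 66 mm across, 85 mm tall; leave it alone. Origin: centre of its underside.
Mind the look-alikes: they are no part of the job. There is more than one size of the table_shaker; the job needs the smallest.

How it is judged:
On the way, in this order (a step that is already met when the one before it is completed fails the run):
1. the insert is lifted clear: its underside is above the caddy's lip (z of insert in the frame of caddy above 0.047 m), for 0.1 s.
2. the insert is home again (within 3 mm of the floor, level) with its well at the brass-plate end (z of insert in the frame of caddy below 0.009 m and x of well in the frame of caddy below -0.04 m and horizontal distance between insert and caddy below 0.006 m and angle between insert's own z axis and vertical below 0.04 rad), for 0.3 s.
At the end, for the whole second after the job is handed in: The insert is fully home in the caddy (within 3 mm of its floor, level within 0.04 rad, centred within 6 mm) with its well at the brass-plate end, and the salt shaker stands upright (within 0.1 rad) on the well's cork floor (within 4 mm of it, 12 mm of its centre); both at rest (all of step 2 and horizontal distance between table_shaker and well below 0.012 m and z of table_shaker in the frame of well below 0.004 m and angle between table_shaker's own z axis and vertical below 0.1 rad and linear speed of each of table_shaker, insert below 0.02 m/s); the robot touches nothing.
It fails at once if the insert is dropped or rammed into the caddy (moves faster than 0.5 m/s in its mouth or inside it, or more than 60 N between them) (contact force between insert and caddy above 60 N or (z of insert in the frame of caddy below 0.045 m and horizontal distance between insert and caddy below 0.03 m and linear speed of insert above 0.5 m/s)).
It fails at once if the shaker is tipped more than 0.6 rad (angle between table_shaker's own z axis and vertical above 0.6 rad).
It fails at once if the glass is moved more than 30 mm (distance of table_glass from where it was at the start of the episode above 0.03 m).
It fails at once if the jam jar is moved more than 30 mm (distance of jam_jar from where it was at the start of the episode above 0.03 m).
It also fails if it takes over 66 s, if anything falls off the work surface, if the arm or the gripper's body presses on something with over 40 N, if the wrist force passes 120 N, or if a joint passes its speed limit or range.

ROBOT

A 7-joint arm with a two-finger parallel gripper is mounted at the origin on a cart in front of the work surface, level with it; the furniture and walls round the work are solid. World frame = base frame: x ahead of the robot, y to its left, z up, the work surface at z = 0. Lengths are in m, angles in rad, forces in N, time in s.
With the tool pointing down it reaches from about 0.35 to 0.9 m from the base axis. Payload 8.1 kg.
Tool frame: the origin (TCP) lies midway between the tips of the shut fingers; the grasp point (between the pads) lies 19 mm behind it (hold_point_z is the distance from the TCP to the grasp point, in m); z points along the fingers, y is the line along which they close (so a half turn about z gives the same grasp; the last joint's range is limited). The gripper opens to 92 mm and grips with 3 to 60 N. Pads are 19 mm wide; open, the fingers measure 130 mm over their backs; the gripper's body (75 mm by 190 mm) begins 47 mm behind the grasp point.
Start: joints at [1.221, 0.434, 0.025, 1.573, -0.012, 1.134, -0.075], TCP at [0.153, -0.606, 0.227] pointing down, gripper open.
Joint ranges: [-2.62, 2.62], [-0.44, 2.09], [-1.27, 1.32], [0.08, 2.57], [-1.32, 4.46], [0.12, 2], [-2.74, 2.74]. Speed limits (rad/s): [2.22, 2.22, 3.01, 3.01, 3.14, 3.14, 3.14].

INTERFACE

Orientations are given as [roll, pitch, yaw] about the fixed x, y, z axes, in that order (R = Rz(yaw) Ry(pitch) Rx(roll)).
In Python, from bench import observe, read_camera, get_calibration, finish_job, recognise, place_of, hold_point_z gives the robot as it stands.
- The arm moves only by the tool step_arm, never from a script. Its argument "commands" is a list of rows, each a list of 5 numbers: the opening in per cent of the stroke, from 0 (shut) to 100 (fully open), then the shift along the world's x, y, z in cm, then the turn about the world's z in degrees. In form: [[grip, x, y, z, twist], ...]. A call has exactly 10 rows; each row is the pose to reach, as a shift and turn from the pose commanded when the call began; what a row does not reach only later rows make up. A row lasts 1/8 s, in which the tool goes at most 62.5 mm and 10.7 degrees, less where a joint would pass 70% of its speed; a pose out of reach is approached as far as the arm can. A call with a gripper value outside its range is refused whole. The fingers move at their own pace and stop on an object; the grip force is fixed at half the most. Time passes only in rows, so rows that repeat a pose let the fingers close, or fill a call up. It gives the time, the measured TCP pose, the force, the opening and the grip force at its end, in the units of the state.
- observe(): the state, without advancing time (a new reading comes with each control period).
- read_camera(name): name is "scene" or "top" or "wrist"; returns the picture (480x640x3 uint8, red, green, blue); there is no depth.
- get_calibration(name): a dict with "fx", "fy", "cx", "cy" (pixels), "rvec" (rotation vector, rad) and "tvec" (3), from world to camera coordinates, as OpenCV has them; the wrist camera has in their place "tool_from_camera" (4x4, takes a point from camera to tool coordinates, whose origin is the TCP and whose axes are the flange's). Camera axes: x right, y down, z forward; pixel columns grow to the right and rows downward; lengths in m; the calibration is good to about 2 mm. A picture is of the moment at which its call begins: read the wrist's pose just before it. get_calibration takes no time and is no camera call.
- finish_job(): hands the job in; it is judged then, once.
Trained networks look in the newest picture that a camera, given by its name, has taken for a name from the list of things; names that differ only in an ending like _2 or _b are one class to them, and where a whole thing is asked for, a point or a joint stands for the part that bears it (a point fixed in the world has none). Each returns a list of dicts, best first, with "confidence" (0 to 1); they miss things now and then, are a little off and sometimes report something else, mostly with a low value. They report only what shows in the picture. A call takes as long as a camera call. They do not tell look-alikes from the thing itself.
- recognise(camera, thing): "uv" ([column, row] in pixels, amid what is visible of it).
- place_of(camera, thing): "uv" ([column, row] in pixels: a listed point, or the origin of a listed thing).
The state is a dict: "t": time; "joints": joint angles; "qvel": joint speeds; "effort": joint torques, N m; "ee_pos": TCP position; "orientation": TCP orientation; "ft_force": force on the tool from outside, world axes, zero at the start; "moment": the same for the moment, N m; "opening": opening from 0.0 (shut) to 1.0 (fully open); "grasp_force": force on a finger pad.
Only numpy, scipy, OpenCV 4.12 (cv2) and the standard library are available. Lean on these libraries where they do the work, as an engineer would, in place of code of your own. Each camera call takes 0.05 s, during which the arm holds its last target. There are 200 camera calls.

## Working session

There is one attempt and no reset: what is moved stays moved. The work goes in short steps, Python scripts to look and compute and a tool call to move; the robot and the scene stay as the last step left them, time stands still between calls to the robot, and variables do not carry over. Pictures are saved under pics/ and viewed, at most 14 in all, crops included, and the job is handed in when it is done.

Besides the shell and the picture viewer there is one more tool, called by a JSON object that holds its "method" and its "body". step_arm: Moves the arm, as the interface text tells. Its arguments: {"type":"object","properties":{"commands":{"type":"array"}},"required":["commands"]}

```bash
mkdir -p pics
cat > h.py <<'E'
import numpy as np, cv2
from bench import *
from scipy.spatial.transform import Rotation as R
def cam(name):
    c=get_calibration(name); K=np.array([[c['fx'],0,c['cx']],[0,c['fy'],c['cy']],[0,0,1.]])
    if name=='wrist':
        o=observe(); T=np.eye(4); T[:3,:3]=R.from_euler('xyz',o['orientation']).as_matrix(); T[:3,3]=o['ee_pos']
        M=np.linalg.inv(T@np.array(c['tool_from_camera']))
        return K,M[:3,:3],M[:3,3]
    return K,cv2.Rodrigues(np.array(c['rvec'],float))[0],np.array(c['tvec'],float).ravel()
def back(C,uv,z):
    K,r,t=C; d=r.T@np.linalg.inv(K)@[uv[0],uv[1],1]; o=-r.T@t
    return o+d*(z-o[2])/d[2]
def proj(C,p):
    K,r,t=C; q=K@(r@np.array(p)+t); return q[:2]/q[2]
def save(img,n): cv2.imwrite('pics/'+n,cv2.cvtColor(img,cv2.COLOR_RGB2BGR))
E
python3 - <<'E'
from h import *
np.set_printoptions(precision=4,suppress=True)
o=observe(); print(o['t'],o['ee_pos'],o['orientation'],hold_point_z)
for n in ['top','scene']:
    C=cam(n); save(read_camera(n),n+'0.png')
    for th,z in [('caddy',0),('insert',.006),('well',.012),('plate',.03),('table_shaker',0),('table_glass',0),('jam_jar',0)]:
        for d in place_of(n,th)[:4]: print(n,th,np.round(d['uv']),round(d['confidence'],2),back(C,d['uv'],z)[:2])
E
```

```text
0.0 [ 0.1525 -0.6056  0.226 ] [-3.1401  0.0001  0.2467] 0.0188
top insert [334. 217.] 0.72 [ 0.5358 -0.023 ]
top well [339. 199.] 0.96 [ 0.5754 -0.0342]
top well [331. 216.] 0.4 [ 0.5368 -0.0156]
top plate [322. 256.] 0.75 [0.4451 0.0052]
top table_shaker [211. 257.] 0.77 [0.4444 0.26  ]
top table_shaker [276. 286.] 0.62 [0.3771 0.1117]
top table_shaker [164. 262.] 0.61 [0.4314 0.3673]
top table_glass [451. 239.] 0.67 [ 0.4843 -0.2976]
top jam_jar [196. 210.] 0.64 [0.552  0.2955]
scene caddy [313. 246.] 0.63 [ 0.5277 -0.0322]
scene insert [307. 243.] 0.63 [ 0.5398 -0.0271]
scene well [289. 237.] 0.8 [ 0.586  -0.0293]
scene well [309. 249.] 0.54 [0.5145 0.0079]
scene plate [340. 246.] 0.59 [ 0.4455 -0.    ]
scene table_shaker [279. 319.] 0.93 [0.4341 0.2623]
scene table_shaker [346. 288.] 0.8 [0.3788 0.1102]
scene table_shaker [242. 348.] 0.69 [0.4388 0.3615]
scene table_glass [375. 212.] 0.77 [ 0.4897 -0.3016]
scene jam_jar [214. 309.] 0.64 [0.5505 0.2879]
```

Run:
```python
import cv2
a=cv2.imread('pics/top0.png')[170:310,140:480]; a=cv2.resize(a,None,fx=2.3,fy=2.3,interpolation=3)
cv2.imwrite('pics/topc.png',a)
b=cv2.imread('pics/scene0.png')[180:380,190:430]; b=cv2.resize(b,None,fx=3,fy=3,interpolation=3)
cv2.imwrite('pics/scenec.png',b)
```

```text
(no output)
```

View pics/topc.png

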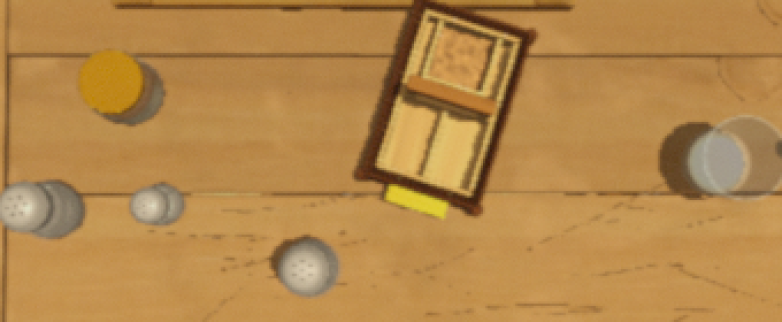

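View pics/scenec.png

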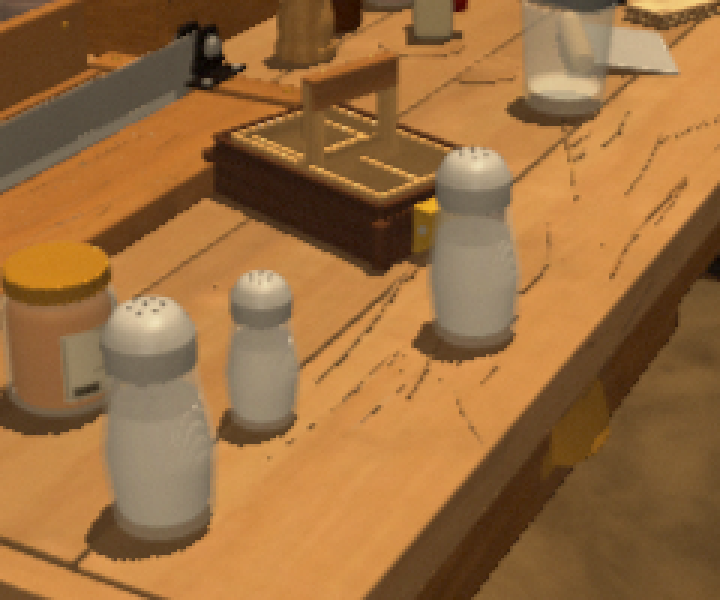

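The smallest shaker is the middle one, at top px (211,257) and scene px (279,319). The two larger look-alikes are at top (276,286) and (164,262), and both crops show them clearly bigger. The plate, at (322,256), is at the robot end, and the cork well is at the far end. With j7 limited to ±157° I'll grip the bar by its ends, fingers along the insert's y, so the half turn fits. First I'll approach for a close view.

{"method": "step_arm", "body": {"commands": [[100,2,4,4,0],[100,6,9,8,-3],[100,10,14,10,-6],[100,14,20,10,-10],[100,18,26,10,-14],[100,22,32,10,-18],[100,25,38,10,-22],[100,28,44,10,-26],[100,31,50,10,-29],[100,34,55,10,-29]]}}

```text
t: 2.05
ee_pos: [0.4669, -0.1018, 0.3271]
orientation: [3.141, -0.001, -0.261]
ft_force: [1.1, -1.1, 0.7]
opening: 1.002
grasp_force: 0.0
```

Run:
```python
from h import *
np.set_printoptions(precision=4,suppress=True)
o=observe(); print(o['t'],o['ee_pos'],o['orientation'],np.array(o['joints']),o['ft_force'])
print(np.array(get_calibration('wrist')['tool_from_camera']))
C=cam('wrist'); save(read_camera('wrist'),'w1.png')
for th,z in [('caddy',0),('insert',.006),('well',.012),('plate',.03)]:
    for d in place_of('wrist',th)[:3]: print(th,np.round(d['uv']),round(d['confidence'],2),back(C,d['uv'],z)[:2])
```

```text
2.05 [ 0.4669 -0.1018  0.3271] [ 3.1413 -0.0011 -0.2606] [ 0.3904  0.1425 -0.3282  1.7345  0.0484  1.2714 -1.7803] [ 1.1339 -1.0797  0.7267]
[[-0.0005 -0.9675 -0.2529  0.0687]
 [ 1.     -0.0002 -0.0013 -0.0002]
 [ 0.0012 -0.2529  0.9675 -0.1578]
 [ 0.      0.      0.      1.    ]]
insert [249. 162.] 0.56 [ 0.5385 -0.0203]
insert [250. 123.] 0.45 [ 0.5838 -0.0363]
well [249. 122.] 0.57 [ 0.5848 -0.0363]
plate [243. 235.] 0.88 [0.4513 0.0115]
```

View pics/w1.png

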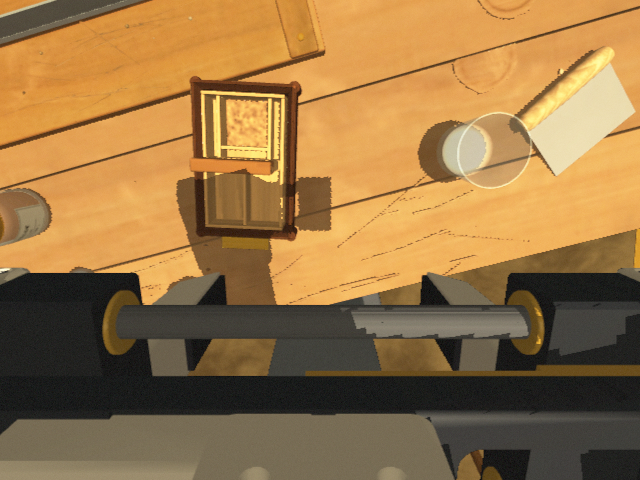

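The wrist view shows the caddy with its corners at about (195,80), (299,87), (293,236) and (199,233). The handle bar runs from (191,165) to (275,168), the cork well is at (247,123), and the plate tab is at (246,243). Next I'll measure from these.

Run:
```python
from h import *
np.set_printoptions(precision=4,suppress=True)
C=cam('wrist'); im=cv2.imread('pics/w1.png'); hsv=cv2.cvtColor(im,cv2.COLOR_BGR2HSV)
# bar: colour around its centre
print(hsv[165,200],hsv[167,230],hsv[168,265],hsv[150,194],hsv[110,293])
m=cv2.inRange(hsv,(5,140,120),(14,230,255)); m[:, :185]=0; m[:,285:]=0; m[:150]=0; m[180:]=0
m=cv2.morphologyEx(m,cv2.MORPH_OPEN,np.ones((3,3)))
c=max(cv2.findContours(m,0,2)[0],key=cv2.contourArea); r=cv2.minAreaRect(c); print(r)
for p in cv2.boxPoints(r): print('bar',p,back(C,p,.108)[:2])
print('barc',back(C,r[0],.108)[:2])
d=cv2.inRange(hsv,(0,60,0),(15,255,110)); d[:,:185]=0; d[:,305:]=0; d[:70]=0; d[242:]=0; d[180:242,:190]=0
d=cv2.morphologyEx(d,cv2.MORPH_OPEN,np.ones((2,2)))
q=[back(C,p,.046)[:2] for p in [(195,80),(299,86),(294,236),(199,234)]]
q=np.array(q);print(q,q.mean(0)); 
for a,b in [(3,0),(2,1)]: v=q[a]-q[b]; print('x axis ang',np.degrees(np.arctan2(-v[1],-v[0])),np.linalg.norm(v))
for a,b in [(0,1),(3,2)]: v=q[a]-q[b]; print('y-90',np.degrees(np.arctan2(v[1],v[0]))-90,np.linalg.norm(v))
cr=cv2.resize(im[65:255,165:325],None,fx=3.1,fy=3.1,interpolation=3)
cv2.imwrite('pics/w1c.png',cr)
```

```text
[ 14 187 222] [ 14 184 225] [ 15 185 230] [ 11 175 124] [ 12 182 123]
((204.5896453857422, 164.9386749267578), (18.842945098876953, 6.313357353210449), 29.05460548400879)
bar [194.8208 163.1226] [0.5492 0.0102]
bar [197.8868 157.6038] [0.5536 0.0053]
bar [214.3585 166.7547] [ 0.5406 -0.0079]
bar [211.2925 172.2736] [ 0.5361 -0.003 ]
barc [0.5449 0.0012]
[[ 0.6386  0.0001]
 [ 0.6023 -0.1117]
 [ 0.4353 -0.0577]
 [ 0.4684  0.0568]] [ 0.5361 -0.0281]
x axis ang -18.43338711079309 0.17938742581337375
x axis ang -17.901046145073707 0.17554923682849935
y-90 -17.963211332151545 0.11749451978588805
y-90 -16.121136230677294 0.11921865510989443
```

View pics/w1c.png

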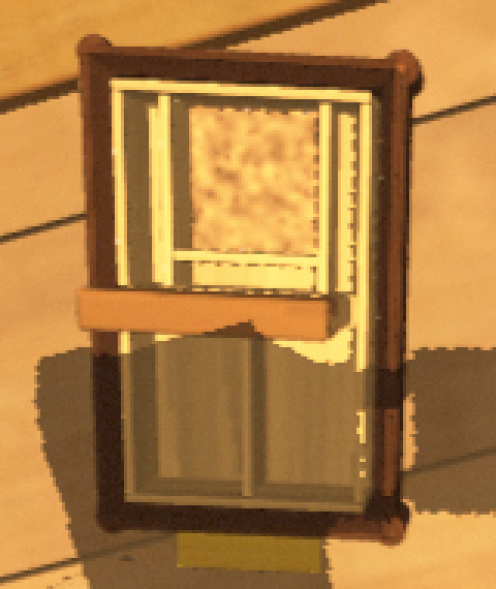

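```bash
cat > fit.py <<'E'
from h import *
from scipy.optimize import least_squares
def fit(C,P,L,x0):
    f=lambda s:np.concatenate([proj(C,[s[0]+np.cos(s[2])*l[0]-np.sin(s[2])*l[1],s[1]+np.sin(s[2])*l[0]+np.cos(s[2])*l[1],l[2]])-p for p,l in zip(P,L)])
    r=least_squares(f,x0); return r.x,np.abs(r.fun).max()
E
python3 - <<'E'
from fit import *
np.set_printoptions(precision=4,suppress=True)
C=cam('wrist'); cv=lambda l:[(a/3.1+165,b/3.1+65) for a,b in l]
x0=[.536,-.028,-.3]
ins=cv([(112,82),(372,95),(362,512),(125,505)]); L=[(.08,.048,.046),(.08,-.048,.046),(-.08,-.048,.046),(-.08,.048,.046)]
bar=cv([(78,288),(328,300),(328,338),(80,330)]); B=[(.007,.042,.108),(.007,-.042,.108),(-.007,-.042,.108),(-.007,.042,.108)]
cad=cv([(95,50),(405,68),(395,525),(110,515)]); D=[(.093,.061,.046),(.093,-.061,.046),(-.093,-.061,.046),(-.093,.061,.046)]
for n,p,l in [('ins',ins,L),('bar',bar,B),('cad',cad,D),('i+b',ins+bar,L+B)]:
    s,e=fit(C,p,l,x0); print(n,s,np.degrees(s[2]),e)
o=observe();print(o['ee_pos'],np.degrees(o['orientation']))
E
```

```text
ins [ 0.5354 -0.0236 -0.3091] -17.70789496406547 1.401037204949887
bar [ 0.5366 -0.0243 -0.2982] -17.08641083745836 0.8474596957970562
cad [ 0.5358 -0.0272 -0.3094] -17.726460623178173 6.717373433151835
i+b [ 0.5361 -0.024  -0.3066] -17.568506235238146 1.7373240946388364
[ 0.466  -0.1042  0.3266] [179.9652   0.0181 -14.8547]
```

{"method": "step_arm", "body": {"commands": [[100,2,2,-2,-1],[100,4,4,-5,-2],[100,6,7,-8,-2.7],[100,7,8,-11,-2.7],[100,7,8,-14,-2.7],[100,7,8,-16,-2.7],[100,7,8,-16,-2.7],[100,7,8,-16,-2.7],[100,7,8,-16,-2.7],[100,7,8,-16,-2.7]]}}

```text
t: 3.55
ee_pos: [0.5367, -0.0238, 0.1675]
orientation: [-3.141, -0.001, -0.307]
ft_force: [1.3, 0.7, 0.3]
opening: 1.0
grasp_force: 0.0
```

Run:
```python
from h import *
np.set_printoptions(precision=4,suppress=True)
o=observe(); print(o['t'],o['ee_pos'],np.degrees(o['orientation']),np.array(o['joints']))
C=cam('wrist'); im=read_camera('wrist'); save(im,'w2.png')
# expected bar outline
for z in (.108,):
  for l in [(.007,.042),(.007,-.042),(-.007,-.042),(-.007,.042)]:
    a=-.307; print(proj(C,[.536+np.cos(a)*l[0]-np.sin(a)*l[1],-.024+np.sin(a)*l[0]+np.cos(a)*l[1],z]))
```

```text
3.55 [ 0.5367 -0.0238  0.1675] [-179.9872   -0.0753  -17.5801] [ 0.2164  0.381  -0.3575  1.8412  0.1615  0.9463 -2.0898]
[257.6829 247.8603]
[391.3787 247.866 ]
[390.3356 268.9752]
[258.692  268.9584]
```

View pics/w2.png

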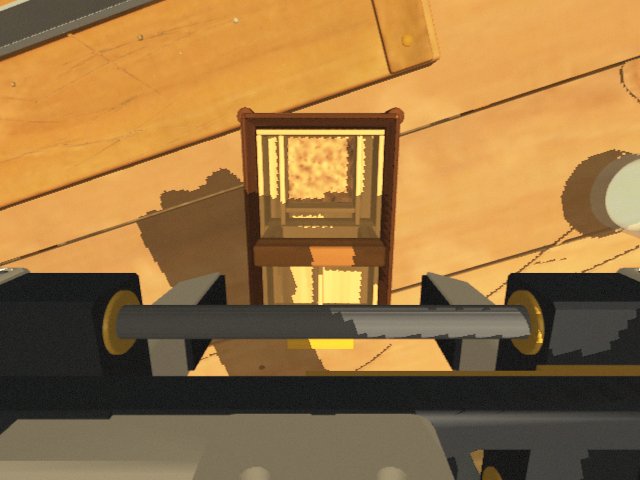

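The bar's top face lies at about (254..388, 240..265), some 4 px left of and 5 px above what I predicted. I'll refine this from the edge profiles.

Run:
```python
import cv2
im=cv2.imread('pics/w2.png')
cv2.imwrite('pics/w2c.png',cv2.resize(im[100:310,230:410],None,fx=2.8,fy=2.8,interpolation=3))
```

```text
(no output)
```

View pics/w2c.png

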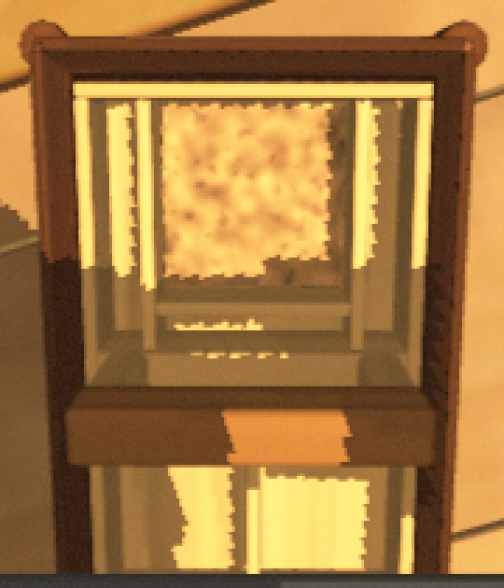

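{"method": "step_arm", "body": {"commands": [[100,0.2,0.2,-2,0],[100,0.2,0.2,-4,0],[100,0.2,0.2,-5,0],[100,0.2,0.2,-5.5,0],[100,0.2,0.2,-5.9,0],[100,0.2,0.2,-6.2,0],[100,0.2,0.2,-6.5,0],[100,0.2,0.2,-6.8,0],[100,0.2,0.2,-6.8,0],[100,0.2,0.2,-6.8,0]]}}

```text
t: 4.85
ee_pos: [0.5383, -0.0216, 0.0988]
orientation: [3.142, -0.0, -0.306]
ft_force: [-0.2, 0.2, 0.0]
opening: 1.001
grasp_force: 0.0
```

{"method": "step_arm", "body": {"commands": [[100,0,0,-0.6,0],[100,0,0,-1.2,0],[100,0,0,-1.7,0],[100,0,0,-2.1,0],[100,0,0,-2.1,0],[85,0,0,-2.1,0],[80,0,0,-2.1,0],[70,0,0,-2.1,0],[60,0,0,-2.1,0],[60,0,0,-2.1,0]]}}

```text
t: 6.1
ee_pos: [0.5384, -0.0216, 0.0779]
orientation: [-3.142, -0.0, -0.307]
ft_force: [-0.4, -0.1, 1.2]
opening: 0.915
grasp_force: 30.0
```

{"method": "step_arm", "body": {"commands": [[60,0,0,0.4,0],[60,0,0,1.2,0],[60,0,0,2.2,0],[60,0,0,3.4,0],[60,0,0,4.8,0],[60,0,0,6.4,0],[60,0,0,8,0],[60,0,0,9.6,0],[60,0,0,11,0],[60,0,0,11,0]]}}

```text
t: 7.35
ee_pos: [0.539, -0.0216, 0.189]
orientation: [-3.141, -0.002, -0.307]
ft_force: [0.5, 0.7, -3.1]
opening: 0.911
grasp_force: 30.0
```

{"method": "step_arm", "body": {"commands": [[60,0,0,0,5],[60,0,0,0,14],[60,0,0,0,23],[60,0,0,0,32],[60,0,0,0,41],[60,0,0,0,50],[60,0,0,0,59],[60,0,0,0,68],[60,0,0,0,77],[60,0,0,0,86]]}}

```text
t: 8.6
ee_pos: [0.5378, -0.0217, 0.187]
orientation: [-3.14, 0.0, 1.2]
ft_force: [0.4, -0.5, -3.0]
opening: 0.912
grasp_force: 30.0
```

{"method": "step_arm", "body": {"commands": [[60,0,0,0,10],[60,0,0,0,20],[60,0,0,0,30],[60,0,0,0,40],[60,0,0,0,50],[60,0,0,0,60],[60,0,0,0,70],[60,0,0,0,80],[60,0,0,0,88],[60,0,0,0,94]]}}

```text
t: 9.85
ee_pos: [0.5379, -0.0219, 0.187]
orientation: [-3.141, -0.001, 2.839]
ft_force: [-0.3, -0.8, -3.0]
opening: 0.912
grasp_force: 30.0
```

Run:
```python
from h import *
np.set_printoptions(precision=4,suppress=True)
o=observe(); print(o['t'],o['ee_pos'],np.degrees(o['orientation']),np.array(o['joints']),o['ft_force'],o['moment'])
C=cam('wrist'); im=read_camera('wrist'); save(im,'w3.png')
a=-.307
for nm,L in [('caddy',[(.093,.061,.046),(.093,-.061,.046),(-.093,-.061,.046),(-.093,.061,.046)])]:
  for l in L: print(nm,proj(C,[.538+np.cos(a)*l[0]-np.sin(a)*l[1],-.0215+np.sin(a)*l[0]+np.cos(a)*l[1],l[2]]))
```

```text
9.85 [ 0.5379 -0.0219  0.187 ] [-179.9921   -0.0689  162.6447] [ 0.6967  0.5692 -1.0973  1.7764  0.5536  1.1464  0.6904] [-0.2793 -0.8204 -3.0181] [ 0.0543 -0.1325  0.0256]
caddy [388.9822 325.9387]
caddy [255.8197 325.5756]
caddy [245.4896 110.7242]
caddy [400.8156 111.325 ]
```

View pics/w3.png

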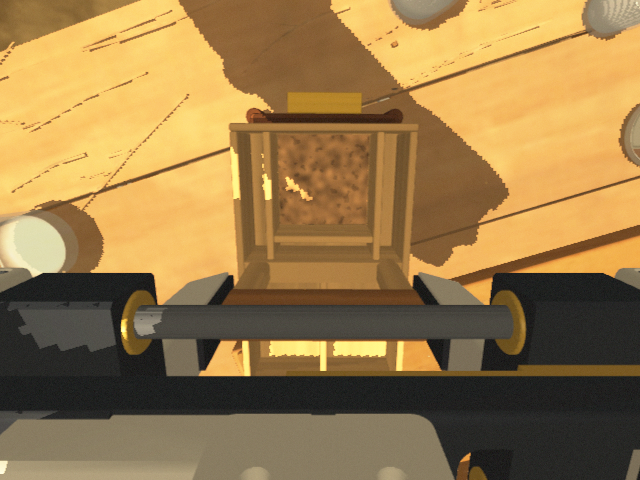

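The insert hangs level with its cork well toward the plate. The caddy's end posts are at (254,116) and (396,116), and the insert rim's far edge is at row 124, columns 231–417. Combining this view with w2, taken half a turn away, cancels the camera bias.

Run:
```python
from h import *
np.set_printoptions(precision=4,suppress=True)
c=get_calibration('wrist'); K=np.array([[c['fx'],0,c['cx']],[0,c['fy'],c['cy']],[0,0,1.]])
print(c['cx'],c['fx'])
def C(pos,eul):
    T=np.eye(4);T[:3,:3]=R.from_euler('xyz',eul,degrees=True).as_matrix();T[:3,3]=pos
    M=np.linalg.inv(T@np.array(c['tool_from_camera']));return K,M[:3,:3],M[:3,3]
C2=C([.5367,-.0238,.1675],[-179.9872,-.0753,-17.58]); C3=C([.5379,-.0219,.187],[-179.992,-.0689,162.645])
A=[back(C2,p,.046)[:2] for p in [(244.3,115.4),(395.4,115.4)]]
B=[back(C3,p,.046)[:2] for p in [(254,116),(396,116)]]
A0=np.mean(A,0);B0=np.mean(B,0);print(A0,B0,'centre',(A0+B0)/2,'len',np.linalg.norm(A0-B0),'yaw',np.degrees(np.arctan2(*(A0-B0)[::-1])))
for q in (A,B): v=q[0]-q[1]; print('width',np.linalg.norm(v),np.degrees(np.arctan2(v[1],v[0])))
a=np.radians(162.645); ux=np.array([np.cos(a),np.sin(a)]); uy=np.array([np.sin(a),-np.cos(a)])
for p in [(231,124),(417,124)]:
    w=back(C3,p,.1551)[:2]-[.5379,-.0219]; print('rim in tool x,y',w@ux,w@uy)
a=np.radians(-17.58); ux=np.array([np.cos(a),np.sin(a)]); uy=np.array([np.sin(a),-np.cos(a)])
for p in [(256.4,129.6),(384.6,129.6)]:
    w=back(C2,p,.046)[:2]-[.5383,-.0216]; print('rim before, rel grasp pose',w@ux,w@uy)
im=cv2.imread('pics/w3.png')
cv2.imwrite('pics/w3c.png',cv2.resize(im[85:165,215:435],None,fx=3.6,fy=3.6,interpolation=3))
```

```text
322.93034937737207 359.6977414826017
[ 0.6214 -0.0489] [0.4533 0.0069] centre [ 0.5373 -0.021 ] len 0.17704911842906937 yaw -18.360934782669823
width 0.11127171972932283 72.3940094073661
width 0.11191374959478627 -107.38071894527313
rim in tool x,y 0.0773455156515544 -0.04573836972959556
rim in tool x,y 0.07730155380633918 0.04783595867011811
rim before, rel grasp pose 0.07743684927111144 -0.04629129689943822
rim before, rel grasp pose 0.07739034882445335 0.04901852696466137
```

View pics/w3c.png

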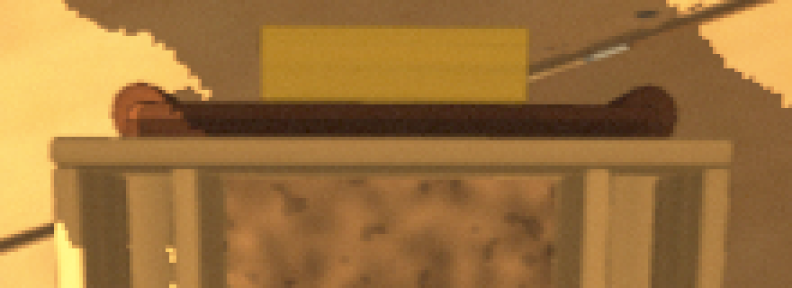

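{"method": "step_arm", "body": {"commands": [[60,-0.1,0.1,-1,-0.2],[60,-0.1,0.1,-2.5,-0.2],[60,-0.1,0.1,-4,-0.2],[60,-0.1,0.1,-5.2,-0.2],[60,-0.1,0.1,-6,-0.2],[60,-0.1,0.1,-6.4,-0.2],[60,-0.1,0.1,-6.7,-0.2],[60,-0.1,0.1,-7,-0.2],[60,-0.1,0.1,-7.3,-0.2],[60,-0.1,0.1,-7.5,-0.2]]}}

```text
t: 11.15
ee_pos: [0.5373, -0.0206, 0.1126]
orientation: [3.142, 0.0, 2.832]
ft_force: [-0.9, -0.3, -2.1]
opening: 0.91
grasp_force: 30.0
```

{"method": "step_arm", "body": {"commands": [[60,0,0,-0.2,0],[60,0,0,-0.4,0],[60,0,0,-0.6,0],[60,0,0,-0.8,0],[60,0,0,-1.0,0],[60,0,0,-1.2,0],[60,0,0,-1.3,0],[60,0,0,-1.4,0],[60,0,0,-1.5,0],[60,0,0,-1.5,0]]}}

```text
t: 12.4
ee_pos: [0.5373, -0.0206, 0.0977]
orientation: [3.142, -0.0, 2.832]
ft_force: [-1.1, -0.1, -3.1]
opening: 0.913
grasp_force: 30.0
```

{"method": "step_arm", "body": {"commands": [[60,0,0,-0.2,0],[60,0,0,-0.5,0],[60,0,0,-0.8,0],[60,0,0,-1.1,0],[60,0,0,-1.3,0],[60,0,0,-1.5,0],[60,0,0,-1.7,0],[60,0,0,-1.8,0],[60,0,0,-1.9,0],[60,0,0,-1.9,0]]}}

```text
t: 13.65
ee_pos: [0.5372, -0.0206, 0.0787]
orientation: [3.142, -0.0, 2.832]
ft_force: [-0.1, -0.1, -2.2]
opening: 0.913
grasp_force: 30.0
```

{"method": "step_arm", "body": {"commands": [[60,0,0,-0.05,0],[60,0,0,-0.1,0],[60,0,0,-0.1,0],[60,0,0,-0.13,0],[60,0,0,-0.13,0],[60,0,0,-0.13,0],[95,0,0,-0.13,0],[100,0,0,-0.13,0],[100,0,0,-0.13,0],[100,0,0,-0.13,0]]}}

```text
t: 14.9
ee_pos: [0.5373, -0.0206, 0.0774]
orientation: [3.141, -0.0, 2.832]
ft_force: [-0.1, -1.1, 0.3]
opening: 0.997
grasp_force: 0.0
```

{"method": "step_arm", "body": {"commands": [[100,0,0,1.5,0],[100,0,0,4,0],[100,0,0,8,0],[100,0,0,13,0],[100,0,0,18,0],[100,-1,3,21,-8],[100,-3,8,21,-18],[100,-5,13,21,-28],[100,-7,18,21,-38],[100,-8,22,21,-48]]}}

```text
t: 16.15
ee_pos: [0.4556, 0.2018, 0.2888]
orientation: [3.14, 0.0, 1.99]
ft_force: [0.7, -0.0, 0.5]
opening: 1.004
grasp_force: 0.0
```

{"method": "step_arm", "body": {"commands": [[100,-1,3,0,-10],[100,-1.7,6,0,-20],[100,-1.7,6,0,-30],[100,-1.7,6,0,-40],[100,-1.7,6,0,-50],[100,-1.7,6,0,-54],[100,-1.7,6,0,-54],[100,-1.7,6,0,-54],[100,-1.7,6,0,-54],[100,-1.7,6,0,-54]]}}

```text
t: 17.4
ee_pos: [0.4402, 0.2593, 0.2874]
orientation: [-3.141, 0.0, 1.052]
ft_force: [0.4, 0.7, 0.3]
opening: 0.999
grasp_force: 0.0
```

Run:
```python
from h import *
np.set_printoptions(precision=4,suppress=True)
o=observe(); print(o['t'],o['ee_pos'],np.degrees(o['orientation']),np.array(o['joints']))
for n in ['wrist','top']:
    C=cam(n); save(read_camera(n),n+'4.png')
    for th,z in [('table_shaker',0),('insert',.006),('well',.012),('plate',.03)]:
        for d in place_of(n,th)[:4]: print(n,th,np.round(d['uv'],1),round(d['confidence'],2),back(C,d['uv'],z)[:2])
```

```text
17.4 [0.4402 0.2593 0.2874] [-179.9915    0.0007   60.2595] [-0.0129  0.3007 -0.793   1.7064  0.2258  1.2291 -1.3788]
wrist table_shaker [271.2 130. ] 0.79 [0.4305 0.3642]
wrist table_shaker [323.4 202.8] 0.66 [0.4411 0.2581]
wrist well [454.5 351.9] 0.98 [ 0.4953 -0.0051]
wrist plate [419.6 368.4] 0.7 [0.4444 0.0088]
top table_shaker [279.  285.9] 0.94 [0.3769 0.1036]
top table_shaker [211.7 257. ] 0.93 [0.4437 0.2584]
top table_shaker [161.6 259.9] 0.39 [0.4374 0.3729]
top insert [330.2 212.5] 0.7 [ 0.5458 -0.0147]
top well [327.  234.7] 0.71 [ 0.494  -0.0069]
top plate [321.  254.9] 0.61 [0.4473 0.0074]
```

View pics/wrist4.png

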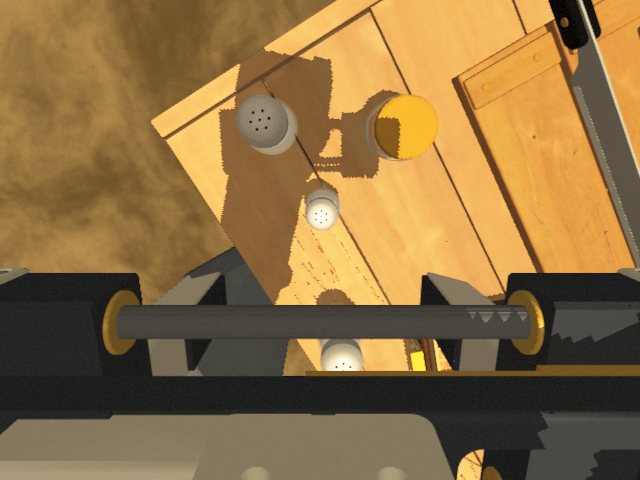

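The smallest shaker, at (322,208) in the wrist view, is visibly smaller than the one at (265,120). It is centred between the fingers. The well is now at the plate end.

{"method": "step_arm", "body": {"commands": [[100,0.1,-0.1,-5,0],[100,0.1,-0.1,-10,0],[100,0.1,-0.1,-14,0],[100,0.1,-0.1,-17,0],[100,0.1,-0.1,-19,0],[100,0.1,-0.1,-21,0],[100,0.1,-0.1,-22.5,0],[100,0.1,-0.1,-24,0],[100,0.1,-0.1,-24.7,0],[100,0.1,-0.1,-24.7,0]]}}

```text
t: 19.15
ee_pos: [0.4411, 0.2583, 0.0402]
orientation: [-3.141, 0.0, 1.051]
ft_force: [0.6, -0.2, 0.5]
opening: 0.998
grasp_force: 0.0
```

{"method": "step_arm", "body": {"commands": [[75,0,0,0,0],[60,0,0,0,0],[55,0,0,0,0],[50,0,0,0,0],[45,0,0,0,0],[40,0,0,0,0],[35,0,0,0,0],[30,0,0,0,0],[30,0,0,0,0],[30,0,0,0,0]]}}

```text
t: 20.4
ee_pos: [0.4413, 0.2584, 0.0404]
orientation: [3.142, 0.0, 1.051]
ft_force: [-1.0, 0.2, 1.8]
opening: 0.406
grasp_force: 29.7
```

{"method": "step_arm", "body": {"commands": [[30,0,0,0.5,0],[30,0,0,1.5,0],[30,0,0,3,0],[30,0,0,5,0],[30,0,0,7.5,0],[30,0,0,10,0],[30,0,0,13,0],[30,0,0,16,0],[30,0,0,18,0],[30,0,0,18,0]]}}

```text
t: 21.65
ee_pos: [0.4419, 0.2591, 0.2225]
orientation: [3.14, -0.003, 1.051]
ft_force: [-0.6, 0.1, -1.9]
opening: 0.406
grasp_force: 29.6
```

Run:
```python
from h import *
np.set_printoptions(precision=4,suppress=True)
o=observe(); print(o['t'],o['ee_pos'],np.degrees(o['orientation']),o['ft_force'],o['grasp_force'],o['opening'])
for n in ['scene','top']:
    C=cam(n); save(read_camera(n),n+'5.png')
    for th,z in [('table_shaker',o['ee_pos'][2]-.040),('well',.012),('insert',.006),('plate',.03)]:
        for d in place_of(n,th)[:4]: print(n,th,np.round(d['uv'],1),round(d['confidence'],2),back(C,d['uv'],z)[:2])
b=cv2.imread('pics/scene5.png')[160:380,190:430]
cv2.imwrite('pics/s5c.png',cv2.resize(b,None,fx=2.7,fy=2.7,interpolation=3))
```

```text
21.65 [0.4419 0.2591 0.2225] [179.8809  -0.176   60.2355] [-0.5881  0.0948 -1.8532] 29.62714396748197 0.4055951475815539
scene table_shaker [276.3 219.6] 0.9 [0.4303 0.2661]
scene table_shaker [344.9 294.1] 0.64 [0.2367 0.4287]
scene table_shaker [244.5 349.9] 0.61 [0.2747 0.5723]
scene well [321.6 246.1] 0.76 [ 0.4977 -0.0172]
scene insert [306.2 245.8] 0.83 [ 0.5343 -0.0146]
scene plate [340.3 247.1] 0.79 [0.4427 0.0048]
top table_shaker [275.4 285.7] 0.57 [0.386  0.0975]
top table_shaker [192.8 255.7] 0.49 [0.443  0.2531]
top well [326.4 233.9] 0.92 [ 0.4958 -0.0055]
top insert [332.5 215.2] 0.77 [ 0.5395 -0.02  ]
top plate [320.  255.1] 0.84 [0.4469 0.0097]
```

View pics/s5c.png

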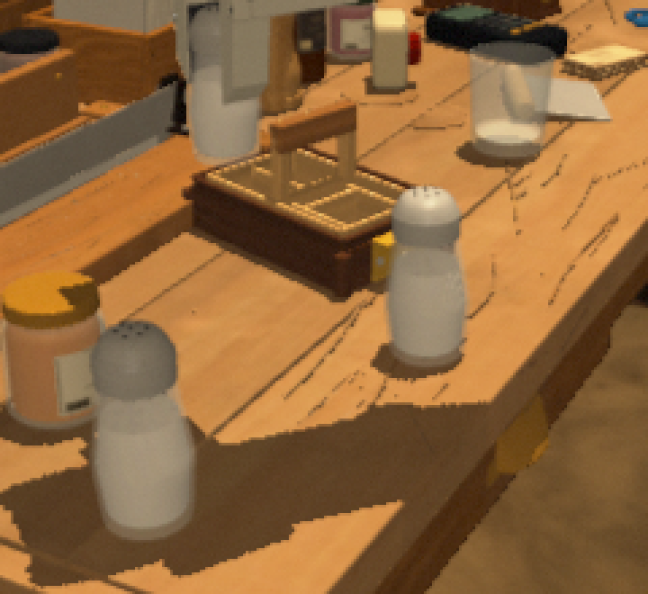

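{"method": "step_arm", "body": {"commands": [[30,0.3,-1.5,0,5],[30,0.9,-4.5,0,14],[30,1.5,-8,0,23],[30,2.1,-11.5,0,32],[30,2.8,-15,0,41],[30,3.5,-18.5,0,50],[30,4.1,-21.5,0,59],[30,4.6,-24,0,68],[30,4.9,-25.6,0,77],[30,5.1,-26.6,0,86]]}}

```text
t: 23.4
ee_pos: [0.4924, -0.0088, 0.2202]
orientation: [-3.141, -0.0, 2.556]
ft_force: [-0.5, 0.1, -2.0]
opening: 0.412
grasp_force: 29.6
```

{"method": "step_arm", "body": {"commands": [[30,0,0,0,8],[30,0,0,0,14],[30,0,0,0,16.2],[30,0,0,-1.5,16.2],[30,0,0,-3.5,16.2],[30,0,0,-5,16.2],[30,0,0,-6,16.2],[30,0,0,-6.5,16.2],[30,0,0,-6.5,16.2],[30,0,0,-6.5,16.2]]}}

```text
t: 24.65
ee_pos: [0.4926, -0.0075, 0.1559]
orientation: [3.141, 0.001, 2.835]
ft_force: [0.1, -0.4, -1.5]
opening: 0.405
grasp_force: 29.6
```

Run:
```python
from h import *
np.set_printoptions(precision=4,suppress=True)
o=observe(); print(o['t'],o['ee_pos'],np.degrees(o['orientation']),o['ft_force'],o['grasp_force'],o['opening'],np.array(o['joints']))
z=o['ee_pos'][2]-.040
for n in ['scene','top','wrist']:
    C=cam(n); save(read_camera(n),n+'6.png')
    print(n,'expected base',proj(C,[*o['ee_pos'][:2],z]),'well',proj(C,[.4925,-.0065,.012]))
    for th,zz in [('table_shaker',z),('well',.012)]:
        for d in place_of(n,th)[:3]: print(n,th,np.round(d['uv'],1),round(d['confidence'],2),back(C,d['uv'],zz)[:2])
a=cv2.imread('pics/scene6.png')[170:290,240:400]; a=cv2.resize(a,None,fx=5,fy=5,interpolation=3)
cv2.imwrite('pics/s6c.png',a)
```

```text
24.65 [ 0.4926 -0.0075  0.1559] [179.9834   0.0441 162.4286] [ 0.0676 -0.3799 -1.5159] 29.628767003878238 0.4050897393328296 [ 0.7055  0.5313 -1.0965  1.9198  0.553   1.0323  0.6297]
scene expected base [321.8887 202.337 ] well [321.4348 248.3586]
scene table_shaker [321.2 203. ] 0.95 [ 0.492  -0.0032]
scene table_shaker [349.  291.7] 0.8 [0.284 0.311]
scene table_shaker [244.  351.1] 0.67 [0.3318 0.498 ]
scene well [321.6 248.1] 0.9 [ 0.4928 -0.0079]
top expected base [329.2532 231.9079] well [326.8262 235.3448]
top table_shaker [162.5 262.7] 0.96 [0.4303 0.332 ]
top table_shaker [276.8 284.8] 0.64 [0.3847 0.0999]
wrist expected base [322.4204 265.1295] well [323.5373 225.4569]
wrist table_shaker [419.   43.5] 0.91 [0.3966 0.0733]
wrist table_shaker [324.6 269. ] 0.89 [ 0.4953 -0.007 ]
wrist well [326.3 226.6] 0.87 [ 0.4942 -0.0045]
wrist well [318.7 267.5] 0.52 [ 0.5275 -0.0221]
```

View pics/s6c.png

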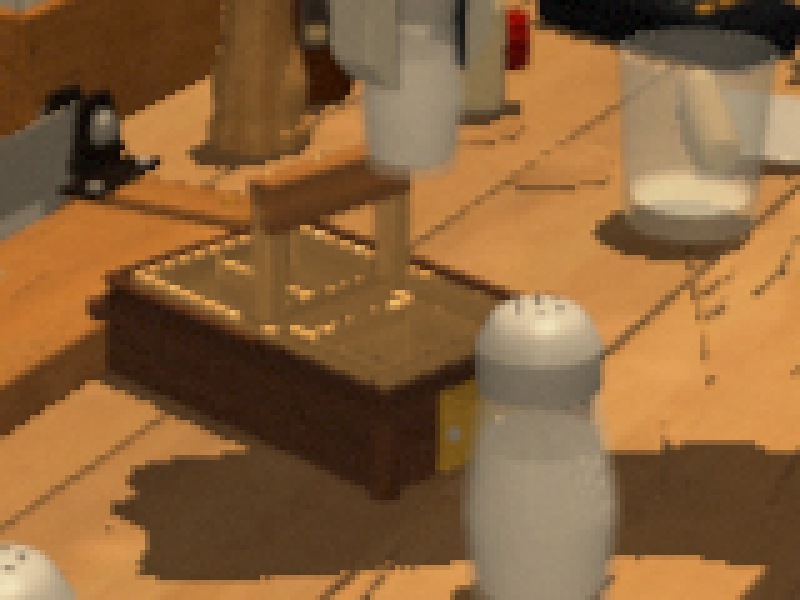

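{"method": "step_arm", "body": {"commands": [[30,0,0.1,-1.5,0],[30,0,0.1,-3.5,0],[30,0,0.1,-5,0],[30,0,0.1,-6,0],[30,0,0.1,-6.6,0],[30,0,0.1,-7,0],[30,0,0.1,-7.3,0],[30,0,0.1,-7.6,0],[30,0,0.1,-7.9,0],[30,0,0.1,-8.2,0]]}}

```text
t: 26.35
ee_pos: [0.4924, -0.0066, 0.0733]
orientation: [3.142, 0.0, 2.835]
ft_force: [-0.8, -0.3, -0.7]
opening: 0.407
grasp_force: 29.6
```

{"method": "step_arm", "body": {"commands": [[30,0,0,-0.2,0],[30,0,0,-0.4,0],[30,0,0,-0.6,0],[30,0,0,-0.8,0],[30,0,0,-1.0,0],[30,0,0,-1.2,0],[30,0,0,-1.4,0],[30,0,0,-1.6,0],[30,0,0,-1.8,0],[30,0,0,-1.9,0]]}}

```text
t: 27.6
ee_pos: [0.4922, -0.0066, 0.0543]
orientation: [-3.142, -0.0, 2.835]
ft_force: [-0.3, -0.4, -0.4]
opening: 0.402
grasp_force: 29.6
```

Base is about 2 mm above the cork with no contact forces.

{"method": "step_arm", "body": {"commands": [[30,0,0,-0.05,0],[30,0,0,-0.1,0],[30,0,0,-0.15,0],[30,0,0,-0.2,0],[30,0,0,-0.22,0],[30,0,0,-0.22,0],[30,0,0,-0.22,0],[30,0,0,-0.22,0],[30,0,0,-0.22,0],[30,0,0,-0.22,0]]}}

```text
t: 28.85
ee_pos: [0.4923, -0.0066, 0.0523]
orientation: [3.142, 0.0, 2.835]
ft_force: [-0.5, -0.8, 3.6]
opening: 0.406
grasp_force: 30.0
```

{"method": "step_arm", "body": {"commands": [[45,0,0,0,0],[55,0,0,0,0],[70,0,0,0,0],[85,0,0,0,0],[90,0,0,0,0],[90,0,0,0,0],[90,0,0,1,0],[90,0,0,2.5,0],[90,0,0,5,0],[90,0,0,8,0]]}}

```text
t: 30.1
ee_pos: [0.4921, -0.0065, 0.1338]
orientation: [3.141, -0.0, 2.835]
ft_force: [-0.1, -0.0, -0.3]
opening: 0.897
grasp_force: 0.0
```

{"method": "step_arm", "body": {"commands": [[90,0,0,4,0],[90,0,0,8,0],[90,0,0,12,0],[90,0,0,14,0],[90,0,0,14,0],[90,0,0,14,0],[90,0,0,14,0],[90,0,0,14,0],[90,0,0,14,0],[90,0,0,14,0]]}}

```text
t: 31.35
ee_pos: [0.4922, -0.0066, 0.2721]
orientation: [3.141, -0.0, 2.835]
ft_force: [0.6, -1.2, 1.3]
opening: 0.901
grasp_force: 0.0
```

Run:
```python
from h import *
np.set_printoptions(precision=4,suppress=True)
o=observe(); print(o['t'],o['ee_pos'],o['ft_force'],o['opening'])
for n in ['scene','wrist']:
    C=cam(n); save(read_camera(n),n+'7.png')
    for th,zz in [('table_shaker',.012),('well',.012),('insert',.006)]:
        for d in place_of(n,th)[:3]: print(n,th,np.round(d['uv'],1),round(d['confidence'],2),back(C,d['uv'],zz)[:2])
a=cv2.resize(cv2.imread('pics/scene7.png')[170:290,240:400],None,fx=2.5,fy=2.5,interpolation=3)
b=cv2.resize(cv2.imread('pics/wrist7.png')[80:320,220:430],(400,457))
im=np.zeros((457,800,3),np.uint8); im[:300,:400]=a; im[:,400:]=b
cv2.imwrite('pics/f7.png',im)
```

```text
31.35 [ 0.4922 -0.0066  0.2721] [ 0.6169 -1.2152  1.2862] 0.9012548847215497
scene table_shaker [322.7 249.9] 0.96 [ 0.4864 -0.0007]
scene table_shaker [242.4 351.1] 0.61 [0.4241 0.3806]
scene table_shaker [346.2 290.2] 0.61 [0.3673 0.1363]
scene well [323.3 251.7] 0.97 [0.4811 0.0068]
scene insert [305.6 245.8] 0.84 [ 0.5355 -0.014 ]
wrist table_shaker [388.5  75.4] 0.95 [0.3811 0.1033]
wrist table_shaker [629.6  50.4] 0.76 [0.4345 0.3525]
wrist well [326.2 203.2] 0.81 [ 0.4927 -0.0019]
wrist insert [321.5 242.7] 0.87 [ 0.5382 -0.0222]
```

View pics/f7.png

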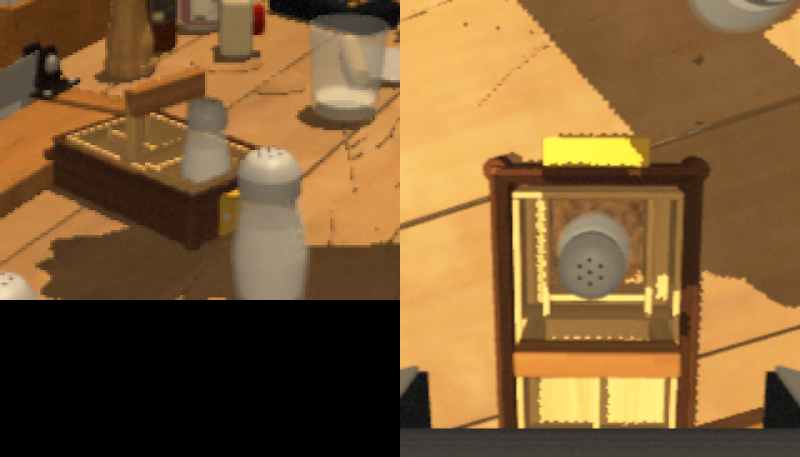

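The shaker stands upright in the well at the plate end, the insert is flush in the caddy, and the gripper is clear of everything.

```bash
python3 -c "
from bench import finish_job
print(finish_job())"
```

```text
the job is handed in; nothing more can be done
None
```

I handed the job in at about 31 s: the insert is turned round and home, the smallest salt shaker stands upright in its well at the brass-plate end, and the gripper touches nothing. No verdict came back, so success rests on my last camera views and the low forces I measured.

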